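# Make up two treatment trays from the clinic counter

### The arm

A 7-joint arm with a two-finger parallel gripper is mounted at the origin on the work surface. World frame = base frame: x ahead of the robot, y to its left, z up, the work surface at z = 0. Lengths are in m, angles in rad, forces in N, time in s.
With the tool pointing down it reaches from about 0.35 to 0.9 m from the base axis. Payload 7.2 kg.
Tool frame: the origin (TCP) lies midway between the tips of the shut fingers; the grasp point (between the pads) lies 19 mm behind it (robot.grip_point_offset is the distance from the TCP to the grasp point, in m); z points along the fingers, y is the line along which they close (so a half turn about z gives the same grasp; the last joint's range is limited). The gripper opens to 85 mm and grips with 20 to 120 N. Pads are 22 mm wide; open, the fingers measure 114 mm over their backs; the gripper's body (76 mm by 85 mm) begins 54 mm behind the grasp point. The pads swing forward as they close: fully open they stand 13 mm farther back than shut.
Start: joints at [-1.348, 0.411, -0.013, 1.596, 0.006, 1.134, -0.082], TCP at [0.179, 0.599, 0.231] pointing down, gripper open.
Joint ranges: [-2.95, 2.95], [-0.29, 1.99], [-1.47, 1.44], [0.14, 2.54], [-1.03, 4.17], [0.13, 1.85], [-2.86, 2.86]. Speed limits (rad/s): [2.39, 2.39, 3.01, 3.01, 3.14, 3.14, 3.14].

### API

Orientations are given as a unit quaternion [w, x, y, z].
In Python, from cell import robot, viewer, workorder gives the robot as it stands. The module is installed in compiled form; this text tells all that it offers.
- The arm moves only by the tool step_arm, never from a script. Its argument "steps" is a list of rows, each a list of 2 entries, a list of its own where there are three numbers: the shift along the tool's x, y, z in cm, then the turn about the tool's z in rad. A call has 1 to 12 rows; each row is the pose to reach, as a shift and turn from the pose commanded when the call began, along the tool's axes at that moment; what a row does not reach only later rows make up. A row lasts 1/12 s, in which the tool goes at most 41.7 mm and 7.16 degrees, less where a joint would pass 70% of its speed; a pose out of reach is approached as far as the arm can. A call with a gripper value outside its range is refused whole. "gripper" is the opening, from 0 (shut) to 1 (fully open), set as the call begins (left out, the last holds). The fingers move at their own pace and stop on an object; "force" is the grip in N (left out, the last holds). Time passes only in rows, so rows that repeat a pose let the fingers close. It gives the time, the measured TCP pose, the force, the opening and the grip force at its end, in the units of the state.
- robot.sense(): the state, without advancing time (a new reading comes with each control period).
- viewer.read_camera(name): name is "scene" or "top"; returns a dict with "pixels" (384x512x3 uint8, blue, green, red), "vfov" (degrees; the focal length in pixels is half the picture's height over the tangent of half this angle, whatever the lens; pixels are square), "cx", "cy" (the principal point, pixels), "origin" and "rotation" of the camera in the world. Camera axes: x right, y down, z forward; pixel columns grow to the right and rows downward; lengths in m; the calibration is good to about 2 mm. A picture is of the moment at which its call begins. There is no depth.
- workorder.job_done(): hands the job in; it is judged then, once.
The state is a dict: "clock": time; "joints": joint angles; "joint_vel": joint speeds; "joint_torque": joint torques, N m; "position": TCP position; "eef_rot": TCP orientation; "ft_force": force on the tool from outside, world axes, zero at the start; "ft_torque": the same for the moment, N m; "finger_gap": opening from 0.0 (shut) to 1.0 (fully open); "finger_force": force on a finger pad.
Only numpy, scipy, OpenCV 4.12 (cv2) and the standard library are available. Lean on these libraries where they do the work, as an engineer would, in place of code of your own. Each camera call takes 0.05 s, during which the arm holds its last target. There are 200 camera calls.

### The job

Make up two treatment kits. In the blue tray lay the white-and-red plaster tin flat in the wide pocket, then stand the steel cup upright on the middle of the tin's lid, and stand the amber bottle in the narrow pocket; in the white tray stand the blue bottle in the narrow pocket and the yellow jar in the wide pocket. Never drop or tip the glass bottles, and leave the green bottle, the steel drum and the carton where they are.

Things in the scene. Friction and masses are not known exactly. Their poses are not given: they have to be found in the camera images.
- tray_blue: Blue plastic kit tray fixed to the counter, 185 mm long (x) by 90 mm (y); floor 3 mm thick, walls 5 mm thick, tops 12 mm above the counter. A cross wall makes two pockets, both 80 mm wide in y: NARROW, 66 mm long, centred at x = -54.5 mm, and WIDE, 104 mm long, centred at x = +35.5 mm (y = 0). Origin: centre of the underside; z up. It stands on either side, turned; the floor is darker
- tray_white: White plastic kit tray fixed to the counter, 185 mm long (x) by 90 mm (y); floor 3 mm thick, walls 5 mm thick, tops 12 mm above the counter. A cross wall makes two pockets, both 80 mm wide in y: NARROW, 66 mm long, centred at x = -54.5 mm, and WIDE, 104 mm long, centred at x = +35.5 mm (y = 0). Origin: centre of the underside; z up. It stands on either side, turned; the floor is grey
- bottle_amber: Amber (brown) round glass bottle standing upright, 44 mm in diameter, 95 mm high over its cap, straight-sided from the bottom to about 50 mm and narrower above; paper label round the body; about 140 g. Origin: centre of its underside, z up. Black cap
- bottle_blue: Blue round glass bottle standing upright, 44 mm in diameter, 95 mm high over its cap, straight-sided from the bottom to about 50 mm and narrower above; paper label round the body; about 140 g. Origin: centre of its underside, z up. White cap
- bottle_green: Green round glass bottle standing upright, 44 mm in diameter, 95 mm high over its cap, straight-sided from the bottom to about 50 mm and narrower above; paper label round the body; about 140 g. Origin: centre of its underside, z up. White cap. Not part of any kit: stays where it is
- tin: Flat closed plaster tin, rigid, 84 mm (its x) by 60 mm (its y) by 34 mm high, white with a red lid and a red mark on each end; about 110 g; lies flat, turned any way. To be grasped across its 60 mm width. Origin: centre of its underside, z up
- cup: Small open steel cup standing mouth up, 40 mm high, 46 mm across at its foot and 53 mm across at the rim, wall 3 mm; about 60 g. Origin: centre of its underside, z up
- jar: Round ointment jar, yellow all over with a white label round it: body 52 mm in diameter and 38 mm high, cap 54 mm in diameter and 16 mm high, 54 mm high in all; about 90 g. Origin: centre of its underside, z up
- drum: Bystander: round steel dressing drum, 130 mm in diameter, 135 mm high with its lid knob, 0.9 kg, out at the side of the work. Origin: centre of its underside
- carton: Bystander: cardboard carton 90 x 150 x 60 mm high with a blue band, 0.4 kg, out at the other side of the work. Origin: centre of its underside

How it is judged:
By the outcome, as a careful person would: the job done as asked, in the order asked, and still so for the second after the job is handed in, with the robot touching nothing.
It also fails if it takes over 128 s, if anything falls off the work surface, if the arm or the gripper's body presses on something with over 40 N, if the wrist force passes 120 N, or if a joint passes its speed limit or range.

## Working session

There is one attempt and no reset: what is moved stays moved. The work goes in short steps, Python scripts to look and compute and a tool call to move; the robot and the scene stay as the last step left them, time stands still between calls to the robot, and variables do not carry over. Pictures are saved under pics/ and viewed, at most 14 in all, crops included, and the job is handed in when it is done.

Besides the shell and the picture viewer there is one more tool, called after ">>>" by a JSON object that holds its "name" and its "arguments". step_arm: Moves the arm, as the interface text tells. Its arguments: {"type":"object","properties":{"steps":{"type":"array","items":{"type":"array"}},"gripper":{"type":"number"},"force":{"type":"number"}},"required":["steps"]}

```bash
mkdir -p pics; cat > h.py <<'E'
import numpy as np, cv2
from cell import robot, viewer, workorder
def cam(n):
    c=viewer.read_camera(n); c['f']=192/np.tan(np.radians(c['vfov'])/2); return c
def ray(c,u,v):
    d=np.array([(u-c['cx'])/c['f'],(v-c['cy'])/c['f'],1]); return np.array(c['rotation'])@d
def at(c,u,v,z):
    d=ray(c,u,v); o=np.array(c['origin']); return (o+d*(z-o[2])/d[2])[:2].round(4)
def proj(c,p):
    q=np.array(c['rotation']).T@(np.array(p)-c['origin']); return q[:2]/q[2]*c['f']+[c['cx'],c['cy']]
E
python3 - <<'E'
from h import *
for n in('top','scene'):
    c=cam(n); cv2.imwrite(f'pics/{n}0.png',cv2.resize(c['pixels'],(800,600),interpolation=cv2.INTER_CUBIC)); print(n,c['f'],c['cx'],c['cy'],c['origin'],np.array(c['rotation']).round(3).tolist())
s=robot.sense(); print(s['position'],s['eef_rot'],s['ft_force'],s['clock'],robot.grip_point_offset)
E
```

```text
top 433.837744250695 251.0164072002343 183.57897499010824 [ 0.44636612 -0.01314295  1.62322243] [-0.02, 0.714, -0.699, 0.027]
scene 469.8659214259535 251.31059838965152 188.66192514823624 [ 1.46800155 -0.41897315  1.28609123] [-0.278, 0.79, 0.516, -0.181]
[0.17908973 0.59832006 0.23054177] [-5.64139849e-05  1.44864874e-01  9.89451180e-01 -7.25746444e-04] [-0.10807778 -0.10570887 -0.37386822] 0.1 0.0187
```

View pics/top0.png

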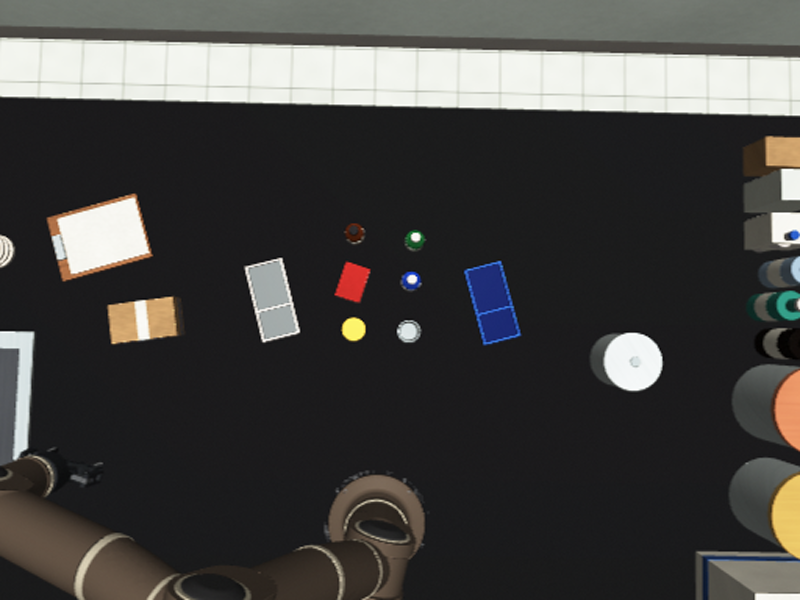

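View pics/scene0.png

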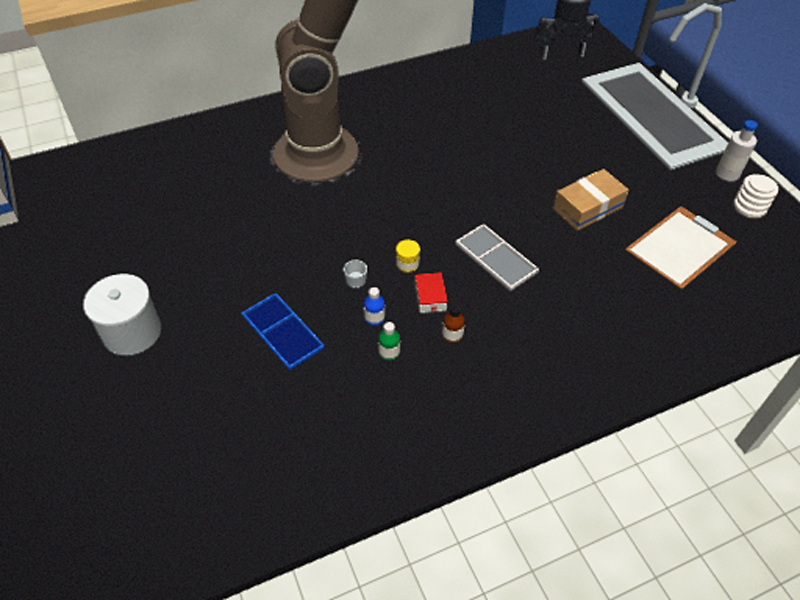

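```bash
sed -i "s/c\['f'\]=192/c['rotation']=Rotation.from_quat(np.roll(c['rotation'],-1)).as_matrix(); c['f']=192/; 1a from scipy.spatial.transform import Rotation" h.py
cat > meas.py <<'E'
from h import *
def blob(c,roi,m):
    u0,u1,v0,v1=roi; k=np.zeros(m.shape,np.uint8); k[v0:v1,u0:u1]=m[v0:v1,u0:u1]*255
    cs,_=cv2.findContours(k,cv2.RETR_EXTERNAL,cv2.CHAIN_APPROX_NONE); return max(cs,key=cv2.contourArea),k
def masks(c):
    b,g,r=[c['pixels'][...,i].astype(int) for i in range(3)]; mx=np.max([b,g,r],0); mn=np.min([b,g,r],0)
    return b,g,r,mx,mn
E
python3 - <<'E'
from meas import *
c=cam('top'); b,g,r,mx,mn=masks(c)
def R(x0,x1,y0,y1): return [int(t/1.5625) for t in (x0,x1,y0,y1)]
def cen(k): 
    M=cv2.moments(k,True); return M['m10']/M['m00'],M['m01']/M['m00'],M['m00']
for n,roi,m,z in [('blueT',R(455,530,250,350),b>60,.012),('whiteT',R(238,308,250,350),mx>60,.012),('tin',R(330,380,255,310),(r>90)&(g<90),.034),
 ('jar',R(335,372,312,345),(r>90)&(b<100),.054),('cup',R(390,430,312,350),mx>70,.04),('bluecap',R(395,430,262,300),mn>110,.095),('greencap',R(395,430,222,257),mn>110,.095),('amber',R(335,375,215,250),r>50,.05),('bluebody',R(395,430,262,300),mx>70,.05),('greenbody',R(395,430,222,257),mx>60,.05)]:
    ct,k=blob(c,roi,m); (u,v),wh,a=cv2.minAreaRect(ct); cu,cv_,A=cen(k)
    print(n,'rect',at(c,u,v,z),np.array(wh).round(1),'cen',at(c,cu,cv_,z),A)
    if z in(.012,.034):
        P=np.array([at(c,*p,z) for p in cv2.boxPoints(((u,v),(wh[0]+1,wh[1]+1),a))]); print(P.tolist(), 'ang',[round(float(np.degrees(np.arctan2(*(P[i+1]-P[i])[::-1]))),1) for i in (0,1)],[np.linalg.norm(P[i+1]-P[i]).round(4) for i in(0,1)])
I=c['pixels'][125:235,140:350]
cv2.imwrite('pics/crop1.png',cv2.resize(I,(798,418),interpolation=cv2.INTER_CUBIC))
s=cam('scene'); cv2.imwrite('pics/crop2.png',cv2.resize(s['pixels'][130:250,140:360],(792,432),interpolation=cv2.INTER_CUBIC))
E
```

```text
blueT rect [ 0.5205 -0.2664] [50.6 25.2] cen [ 0.5204 -0.2663] 1272.0
[[0.5996, -0.1934], [0.6269, -0.2878], [0.4419, -0.3389], [0.4151, -0.2452]] ang [-73.9, -164.6] [np.float64(0.0983), np.float64(0.1919)]
whiteT rect [0.5158 0.2578] [50.8 25.5] cen [0.5161 0.258 ] 1290.0
[[0.5964, 0.3308], [0.6217, 0.2359], [0.4356, 0.1853], [0.4108, 0.2796]] ang [-75.1, -164.8] [np.float64(0.0982), np.float64(0.1929)]
tin rect [0.5614 0.0675] [16.8 23.1] cen [0.5617 0.0673] 394.0
[[0.5288, 0.1115], [0.6135, 0.0858], [0.5942, 0.0233], [0.5095, 0.0493]] ang [-16.9, -107.2] [np.float64(0.0885), np.float64(0.0654)]
jar rect [0.4505 0.0604] [14.8 14.8] cen [0.4498 0.0609] 48.0
cup rect [ 0.4496 -0.0682] [13. 15.] cen [ 0.4492 -0.0672] 179.0
bluecap rect [ 0.566  -0.0693] [5. 6.] cen [ 0.5663 -0.0702] 33.0
greencap rect [ 0.6623 -0.0763] [5. 5.] cen [ 0.6626 -0.0765] 31.0
amber rect [0.6737 0.0635] [12.7 12. ] cen [0.674  0.0629] 107.0
bluebody rect [ 0.5658 -0.0692] [11. 13.] cen [ 0.5663 -0.0696] 129.0
greenbody rect [ 0.6612 -0.0765] [12. 12.] cen [ 0.6622 -0.0767] 125.0
```

View pics/crop1.png

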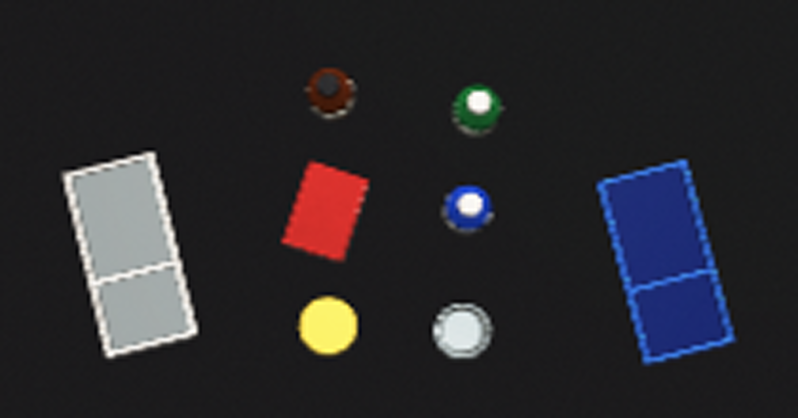

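View pics/crop2.png

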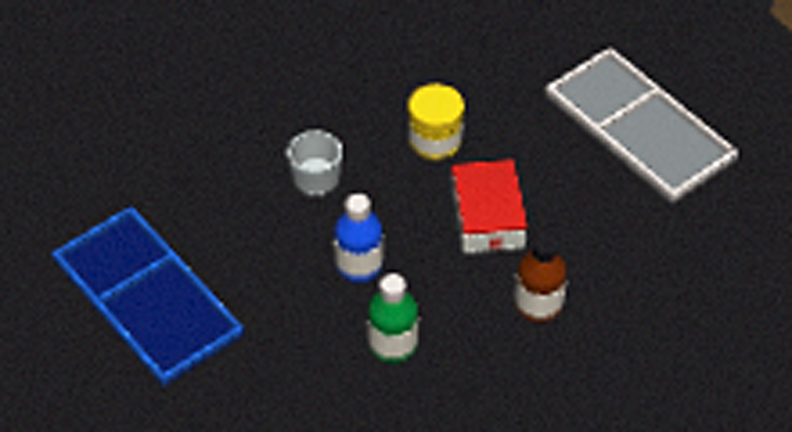

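The top view shows the tin lid at px (352,282), jar (353,329), cup (408,331), amber bottle (354,233), blue bottle (411,281), and the trays at (272,300) and (492,303) with their narrow pockets toward the robot. The scene view agrees with this. I start with the tin, since the tool's yaw already matches its width.

>>> {"name": "step_arm", "arguments": {"steps": [[[-51.9,-39.9,13],0],[[-51.9,-39.9,13],0],[[-51.9,-39.9,13],0],[[-51.9,-39.9,13],0],[[-51.9,-39.9,13],0],[[-51.9,-39.9,13],0],[[-51.9,-39.9,13],0],[[-51.9,-39.9,13],0],[[-51.9,-39.9,13],0],[[-51.9,-39.9,13],0],[[-51.9,-39.9,13],0],[[-51.9,-39.9,13],0]], "gripper": 1, "force": 40}}

```text
clock: 1.2
position: [0.4668, 0.1992, 0.1337]
eef_rot: [0.0, 0.145, 0.989, 0.0]
ft_force: [0.8, 1.6, -0.5]
finger_gap: 0.999
finger_force: 0.0
```

```bash
cat > go.py <<'E'
import sys; from h import *
# usage: go.py x y z [yaw of tool y, deg]: shift (cm) in tool axes from the measured pose
s=robot.sense(); R=Rotation.from_quat(np.roll(s['eef_rot'],-1)).as_matrix(); yaw=np.degrees(np.arctan2(R[1,1],R[0,1]))
t=np.array([float(a) for a in sys.argv[1:4]]); print((R.T@(t-s['position'])*100).round(1), 'yaw',yaw.round(2),'turn',np.radians(yaw-float(sys.argv[4])).round(3) if len(sys.argv)>4 else 0, np.round(s['position'],4), s['clock'])
E
python3 go.py .5615 .0674 .10 73.1
```

```text
[-12.8  -9.9   3.4] yaw 73.36 turn 0.004 [0.4668 0.1992 0.1337] 1.2
```

>>> {"name": "step_arm", "arguments": {"steps": [[[-12.8,-9.9,3.4],0],[[-12.8,-9.9,3.4],0],[[-12.8,-9.9,3.4],0],[[-12.8,-9.9,3.4],0],[[-12.8,-9.9,3.4],0],[[-12.8,-9.9,3.4],0],[[-12.8,-9.9,3.4],0],[[-12.8,-9.9,3.4],0]]}}

```text
clock: 1.87
position: [0.5596, 0.071, 0.0999]
eef_rot: [-0.0, 0.144, 0.99, 0.0]
ft_force: [-0.2, 0.1, 0.4]
finger_gap: 0.999
finger_force: 0.0
```

```bash
python3 go.py .5615 .0674 .005 73.1
```

```text
[-0.3 -0.3  9.5] yaw 73.45 turn 0.006 [0.5596 0.071  0.0999] 1.8667
```

>>> {"name": "step_arm", "arguments": {"steps": [[[-0.3,-0.3,4],0],[[-0.3,-0.3,7],0],[[-0.3,-0.3,8.5],0],[[-0.3,-0.3,9.5],0],[[-0.3,-0.3,9.5],0],[[-0.3,-0.3,9.5],0]]}}

```text
clock: 2.37
position: [0.5622, 0.0667, 0.0053]
eef_rot: [-0.0, 0.144, 0.99, 0.0]
ft_force: [0.8, -0.3, -0.4]
finger_gap: 0.999
finger_force: 0.0
```

```bash
python3 go.py .5615 .0674 .005 73.1; python3 - <<'E'
from h import *
c=cam('scene'); cv2.imwrite('pics/c3.png',cv2.resize(c['pixels'][130:250,200:360],(800,600),interpolation=cv2.INTER_CUBIC))
E
```

```text
[0.1 0.  0. ] yaw 73.43 turn 0.006 [0.5622 0.0667 0.0053] 2.3667
```

View pics/c3.png

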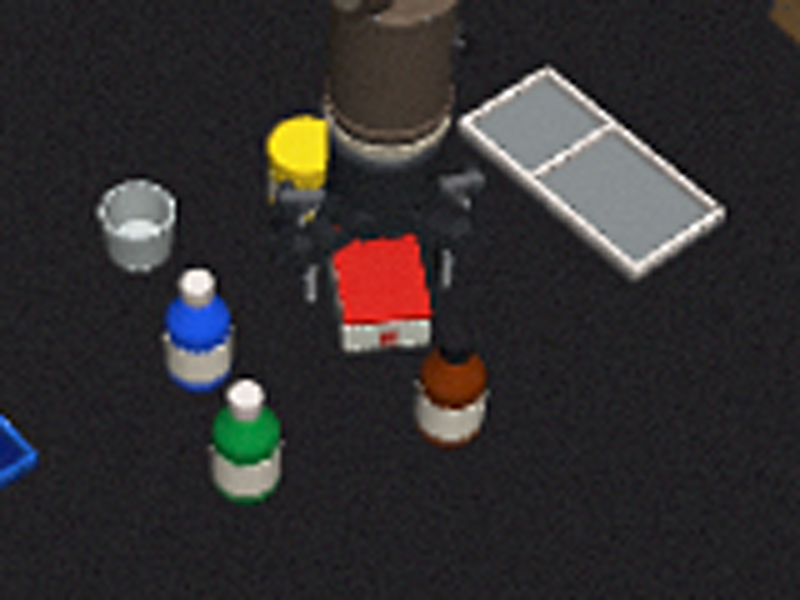

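The fingers straddle the tin, with pads at px (312,283) and (447,268) and the lid centred at about (382,280). I'll close.

>>> {"name": "step_arm", "arguments": {"steps": [[[0,0,0],0],[[0,0,0],0],[[0,0,0],0],[[0,0,0],0],[[0,0,0],0],[[0,0,0],0],[[0,0,0],0],[[0,0,0],0],[[0,0,-2],0],[[0,0,-4],0],[[0,0,-4],0]], "gripper": 0, "force": 40}}

```text
clock: 3.33
position: [0.5646, 0.0658, 0.0487]
eef_rot: [0.003, 0.145, 0.989, 0.001]
ft_force: [0.6, -0.6, -1.3]
finger_gap: 0.694
finger_force: 44.3
```

```bash
python3 go.py .5542 -.2566 .16 105.3
```

```text
[ -8.3 -31.2 -11.2] yaw 73.32 turn -0.558 [0.5646 0.0658 0.0487] 3.3333
```

>>> {"name": "step_arm", "arguments": {"steps": [[[0,0,-4],0],[[0,0,-8],0],[[0,0,-11.2],0],[[-0.9,-3.5,-11.2],-0.1],[[-1.9,-7,-11.2],-0.2],[[-2.9,-11,-11.2],-0.3],[[-4,-15,-11.2],-0.4],[[-5,-19,-11.2],-0.5],[[-6.1,-23,-11.2],-0.558],[[-7.1,-27,-11.2],-0.558],[[-8.3,-31.2,-11.2],-0.558],[[-8.3,-31.2,-11.2],-0.558]]}}

```text
clock: 4.33
position: [0.5496, -0.2678, 0.1572]
eef_rot: [-0.0, -0.128, 0.992, -0.003]
ft_force: [-1.4, -1.8, -0.6]
finger_gap: 0.694
finger_force: 44.7
```

```bash
python3 go.py .5542 -.2566 .06 105.3
```

```text
[-0.7  1.   9.7] yaw 104.69 turn -0.011 [ 0.5496 -0.2678  0.1572] 4.3333
```

>>> {"name": "step_arm", "arguments": {"steps": [[[0,0,3],-0.01],[[0,0,6],-0.01],[[0,0,9],-0.01],[[0,0,9.7],-0.01],[[0,0,9.7],-0.01],[[0,0,9.7],-0.01],[[0,0,9.7],-0.01]]}}

```text
clock: 4.92
position: [0.5535, -0.2575, 0.0618]
eef_rot: [0.001, -0.138, 0.99, -0.001]
ft_force: [-0.5, 0.6, -1.3]
finger_gap: 0.693
finger_force: 44.6
```

```bash
python3 go.py .5542 -.2566 .014 105.3;python3 go.py .5542 -.2566 .008 105.3; python3 - <<'E'
from meas import *
c=cam('scene'); cv2.imwrite('pics/c4.png',cv2.resize(c['pixels'][150:250,140:240],(600,600),interpolation=cv2.INTER_CUBIC))
E
```

```text
[-0.1  0.1  4.8] yaw 105.89 turn 0.01 [ 0.5535 -0.2575  0.0618] 4.9167
[-0.1  0.1  5.4] yaw 105.89 turn 0.01 [ 0.5535 -0.2575  0.0618] 4.9167
```

View pics/c4.png

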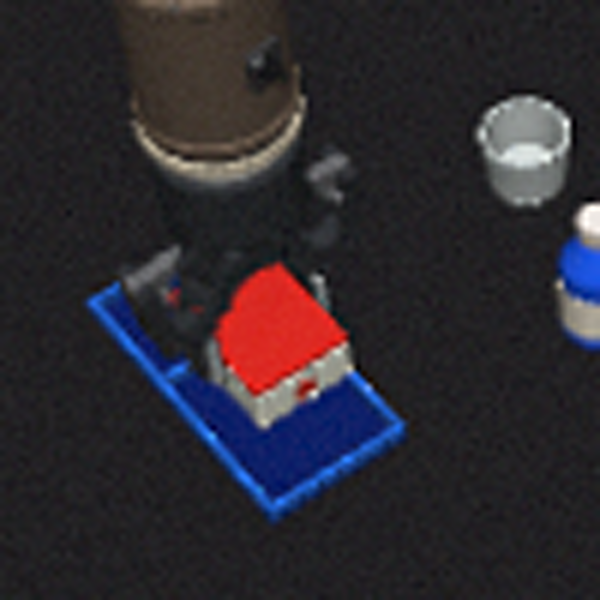

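The tin, lid at px (283,325), hangs level over the wide pocket and lines up with the tray. I'll lower it.

>>> {"name": "step_arm", "arguments": {"steps": [[[0,0,2],0.01],[[0,0,4],0.01],[[0,0,5],0.01],[[0,0,5.3],0.01],[[0,0,5.4],0.01],[[0,0,5.4],0.01],[[0,0,5.4],0.01]]}}

```text
clock: 5.55
position: [0.5527, -0.257, 0.0087]
eef_rot: [0.001, -0.133, 0.991, -0.0]
ft_force: [-6.1, 3.0, 13.8]
finger_gap: 0.698
finger_force: 47.7
```

```bash
python3 go.py .5542 -.2566 .008 105.3
```

```text
[-0.2  0.   0.1] yaw 105.31 turn 0.0 [ 0.5527 -0.257   0.0087] 5.55
```

>>> {"name": "step_arm", "arguments": {"steps": [[[0,0,0],0],[[0,0,0],0],[[0,0,0],0],[[0,0,-1],0],[[0,0,-4],0],[[0,0,-8],0],[[0,0,-12],0],[[0,0,-14],0],[[0,0,-14],0],[[0,0,-14],0]], "gripper": 0.85}}

```text
clock: 6.38
position: [0.5532, -0.2574, 0.1481]
eef_rot: [0.002, -0.133, 0.991, -0.001]
ft_force: [0.4, 0.5, -0.5]
finger_gap: 0.85
finger_force: 0.0
```

```bash
python3 go.py .4494 -.0677 .15 105.3; python3 go.py .4494 -.0677 .05 105.3; python3 - <<'E'
from meas import *
c=cam('scene'); cv2.imwrite('pics/c5.png',cv2.resize(c['pixels'][150:250,140:240],(600,600),interpolation=cv2.INTER_CUBIC))
c=cam('top'); b,g,r,mx,mn=masks(c)
ct,k=blob(c,[285,350,150,230],(r>90)&(g<90)); x=cv2.minAreaRect(ct); P=np.array([at(c,*p,.037) for p in cv2.boxPoints(x)]); print(P.mean(0),P.tolist())
E
```

```text
[ 5.  21.  -0.2] yaw 105.31 turn 0.0 [ 0.5532 -0.2574  0.1481] 6.3833
[ 5.  21.1  9.8] yaw 105.31 turn 0.0 [ 0.5532 -0.2574  0.1481] 6.3833
[ 0.522475 -0.334575] [[0.3905, -0.2593], [0.6732, -0.3242], [0.6543, -0.4104], [0.3719, -0.3444]]
```

View pics/c5.png

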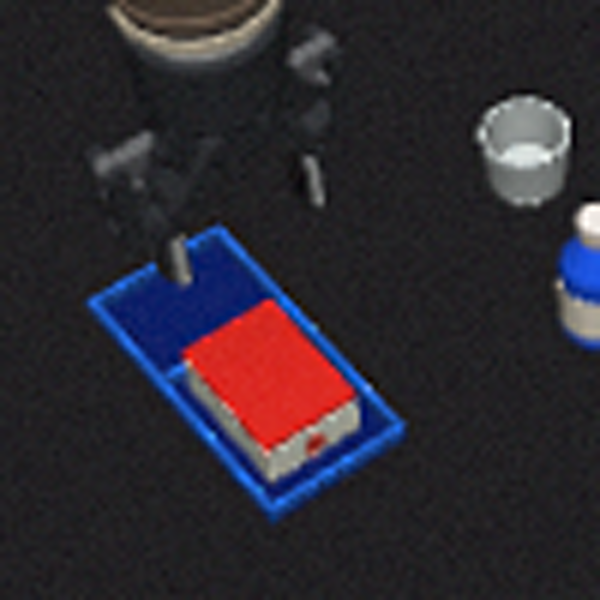

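The tin lies flat in the wide pocket, lid at px (270,372). Next, the cup.

>>> {"name": "step_arm", "arguments": {"steps": [[[0.9,4,0],0],[[1.8,7.8,0],0],[[2.7,11.5,0],0],[[3.6,15,0],0],[[4.5,19,0],0],[[5,21,0],0],[[5,21,0],0],[[5,21,3],0],[[5,21,6],0],[[5,21,8.5],0],[[5,21,8.5],0],[[5,21,8.5],0]], "gripper": 1}}

```text
clock: 7.48
position: [0.4472, -0.0681, 0.0595]
eef_rot: [-0.002, -0.133, 0.991, 0.0]
ft_force: [-0.3, 0.2, -0.3]
finger_gap: 1.008
finger_force: 0.0
```

```bash
python3 go.py .4494 -.0677 .008 105.3; python3 - <<'E'
from meas import *
c=cam('top'); b,g,r,mx,mn=masks(c)
ct,k=blob(c,[285,350,150,230],(r>90)&(g<90)); x=cv2.minAreaRect(ct); P=np.array([at(c,*p,.037) for p in cv2.boxPoints(x)]); print(P.mean(0),P.tolist())
E
```

```text
[-0.3 -0.   5.1] yaw 105.28 turn -0.0 [ 0.4472 -0.0681  0.0595] 7.4833
[ 0.551075 -0.258075] [[0.5828, -0.2173], [0.5993, -0.2778], [0.5193, -0.2987], [0.5029, -0.2385]]
```

>>> {"name": "step_arm", "arguments": {"steps": [[[-0.2,0,3],0],[[-0.2,0,5.1],0],[[-0.2,0,5.1],0],[[-0.2,0,5.1],0]]}}

```text
clock: 7.87
position: [0.4507, -0.0675, 0.0106]
eef_rot: [-0.0, -0.133, 0.991, 0.0]
ft_force: [0.2, -0.9, 1.0]
finger_gap: 1.001
finger_force: 0.0
```

>>> {"name": "step_arm", "arguments": {"steps": [[[0,0,0],0],[[0,0,0],0],[[0,0,0],0],[[0,0,0],0],[[0,0,0],0],[[0,0,0],0],[[0,0,0],0],[[0,0,0],0],[[0,0,-2],0],[[0,0,-4],0],[[0,0,-4],0]], "gripper": 0, "force": 35}}

```text
clock: 8.78
position: [0.4527, -0.0674, 0.0533]
eef_rot: [0.003, -0.133, 0.991, -0.0]
ft_force: [0.2, -0.6, -0.7]
finger_gap: 0.588
finger_force: 36.7
```

```bash
python3 go.py .552 -.2577 .13 105.3; python3 - <<'E'
from meas import *
c=cam('scene'); cv2.imwrite('pics/c6.png',cv2.resize(c['pixels'][130:230,170:270],(600,600),interpolation=cv2.INTER_CUBIC))
E
```

```text
[ -4.6 -21.   -7.6] yaw 105.29 turn -0.0 [ 0.4527 -0.0674  0.0533] 8.7833
```

View pics/c6.png

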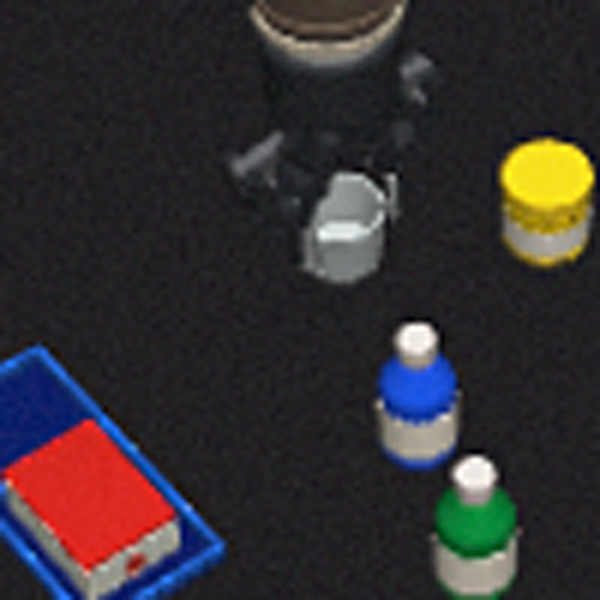

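The cup is held and lifted, rim at about (350,205) and foot at (343,270), close to upright. I'll carry it to the tin.

>>> {"name": "step_arm", "arguments": {"steps": [[[0,0,-4],0],[[0,0,-7.6],0],[[-0.9,-4,-7.6],0],[[-1.7,-7.8,-7.6],0],[[-2.5,-11.5,-7.6],0],[[-3.3,-15,-7.6],0],[[-4.1,-18.8,-7.6],0],[[-4.6,-21,-7.6],0],[[-4.6,-21,-7.6],0],[[-4.6,-21,-5],0],[[-4.6,-21,-3],0],[[-4.6,-21,-3],0]]}}

```text
clock: 9.83
position: [0.5474, -0.2557, 0.0755]
eef_rot: [-0.003, -0.133, 0.991, 0.002]
ft_force: [-1.1, 1.3, -0.8]
finger_gap: 0.591
finger_force: 37.2
```

>>> {"name": "step_arm", "arguments": {"steps": [[[0,0,0],0],[[0,0,0],0],[[0,0,0],0]]}}

```text
clock: 10.08
position: [0.5511, -0.2576, 0.0813]
eef_rot: [0.001, -0.133, 0.991, -0.0]
ft_force: [0.7, 0.9, -1.6]
finger_gap: 0.589
finger_force: 37.2
```

```bash
python3 go.py .552 -.2577 .047 105.3; python3 - <<'E'
from meas import *
c=cam('scene'); cv2.imwrite('pics/c7.png',cv2.resize(c['pixels'][150:250,140:240],(600,600),interpolation=cv2.INTER_CUBIC))
E
```

```text
[-0.1 -0.   3.4] yaw 105.32 turn 0.0 [ 0.5511 -0.2576  0.0813] 10.0833
```

View pics/c7.png

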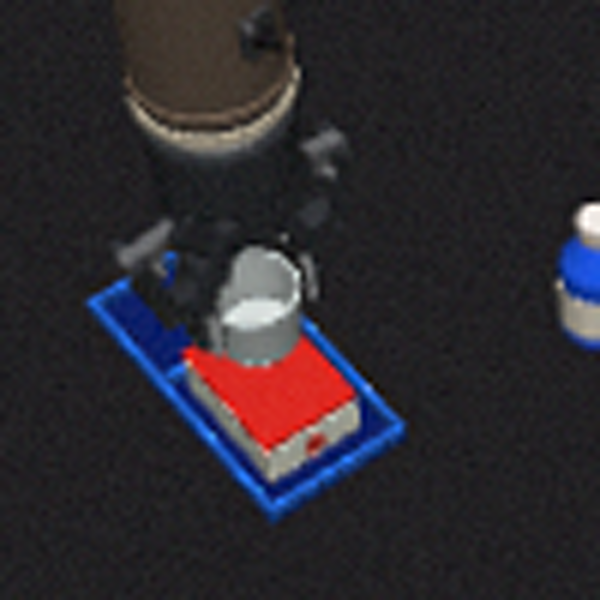

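The cup, at px (260,305), hangs upright over the tin. I'll lower it gently.

>>> {"name": "step_arm", "arguments": {"steps": [[[-0.1,0,1.5],0],[[-0.1,0,2.5],0],[[-0.1,0,3],0],[[-0.1,0,3.3],0],[[-0.1,0,3.3],0],[[-0.1,0,3.4],0],[[-0.1,0,3.4],0]]}}

```text
clock: 10.72
position: [0.5512, -0.257, 0.0485]
eef_rot: [0.0, -0.133, 0.991, 0.0]
ft_force: [-9.0, 5.1, 21.8]
finger_gap: 0.591
finger_force: 38.9
```

```bash
python3 go.py .552 -.2577 .046 105.3
```

```text
[-0.1 -0.1  0.3] yaw 105.3 turn 0.0 [ 0.5512 -0.257   0.0485] 10.7167
```

Contact made at about 22 N. I'll open and rise.

>>> {"name": "step_arm", "arguments": {"steps": [[[0,0,-0.1],0],[[0,0,-0.1],0],[[0,0,-0.1],0],[[0,0,-0.1],0],[[0,0,-2],0],[[0,0,-5],0],[[0,0,-9],0],[[0,0,-12],0],[[0,0,-12],0],[[0,0,-12],0]], "gripper": 0.9}}

```text
clock: 11.55
position: [0.5525, -0.2578, 0.1678]
eef_rot: [0.002, -0.133, 0.991, -0.001]
ft_force: [-0.4, 0.6, -1.2]
finger_gap: 0.9
finger_force: 0.0
```

```bash
python3 go.py .6735 .0632 .17 105.3; python3 - <<'E'
from meas import *
c=cam('scene'); cv2.imwrite('pics/c8.png',cv2.resize(c['pixels'][150:250,140:240],(600,600),interpolation=cv2.INTER_CUBIC))
E
```

```text
[-20.1  27.8  -0.2] yaw 105.31 turn 0.0 [ 0.5525 -0.2578  0.1678] 11.55
```

View pics/c8.png

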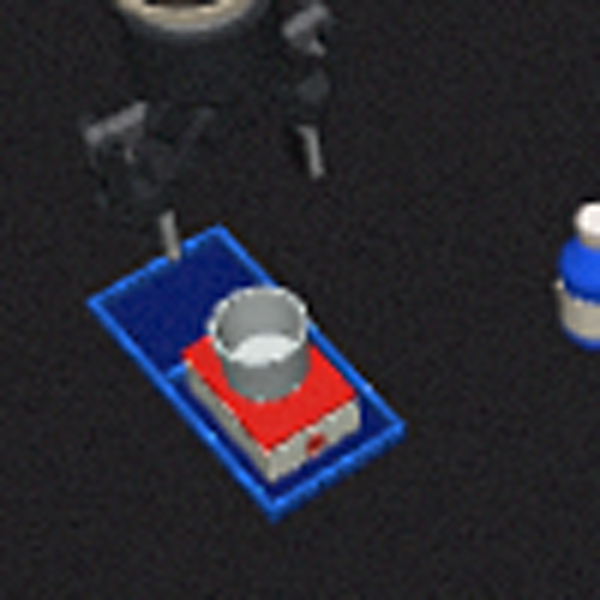

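The cup stands upright in the middle of the lid at px (262,345). Next, the amber bottle.

>>> {"name": "step_arm", "arguments": {"steps": [[[-2.4,3.3,0],0],[[-4.8,6.6,0],0],[[-7.2,9.9,0],0],[[-9.6,13.2,0],0],[[-12,16.5,0],0],[[-14.4,19.8,0],0],[[-16.8,23.2,0],0],[[-19.2,26.5,0],0],[[-20.1,27.8,0],0],[[-20.1,27.8,0],0],[[-20.1,27.8,2],0],[[-20.1,27.8,2],0]], "gripper": 1}}

```text
clock: 12.6
position: [0.6692, 0.063, 0.1411]
eef_rot: [-0.004, -0.133, 0.991, -0.0]
ft_force: [-1.7, -0.3, -0.8]
finger_gap: 1.002
finger_force: 0.0
```

>>> {"name": "step_arm", "arguments": {"steps": [[[0,0,0],0],[[0,0,0],0],[[0,0,0],0]]}}

```text
clock: 12.85
position: [0.672, 0.0629, 0.1464]
eef_rot: [0.0, -0.133, 0.991, -0.0]
ft_force: [-0.3, -1.1, 1.3]
finger_gap: 0.996
finger_force: 0.0
```

```bash
python3 go.py .6735 .0632 .026 105.3; python3 - <<'E'
from meas import *
c=cam('scene'); cv2.imwrite('pics/c9.png',cv2.resize(c['pixels'][130:250,210:330],(600,600),interpolation=cv2.INTER_CUBIC))
# amber bottle label left/right edges in the scene, compare with model projection of axis
for z in (0,.015,.03,.05,.095): print(z,((proj(c,[.6735,.0632,z])-[210,130])*5).round(1))
E
```

```text
[-0.2 -0.  12. ] yaw 105.24 turn -0.001 [0.672  0.0629 0.1464] 12.85
0 [387.1 419.9]
0.015 [388.4 406.8]
0.03 [389.8 393.5]
0.05 [391.7 375.4]
0.095 [396.1 333.5]
```

View pics/c9.png

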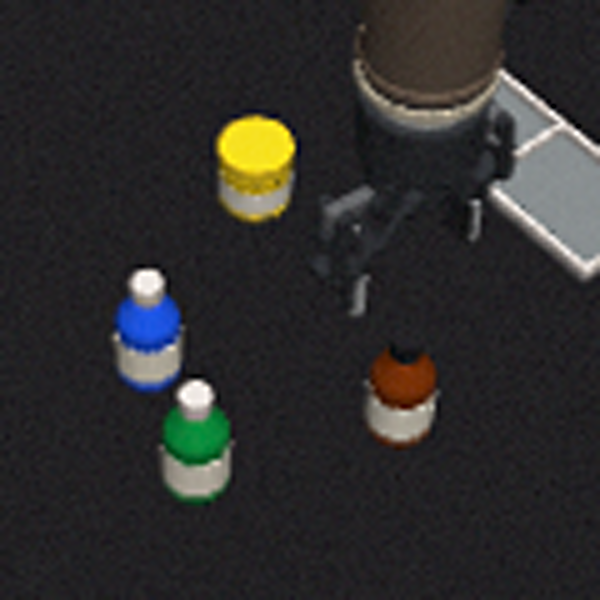

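```bash
cat > fit.py <<'E'
from meas import *
from scipy.optimize import minimize
# silhouette of a bottle from its profile (r,z), fitted to the mask of both cameras
prof=[(.022,0),(.022,.05),(.018,.06)]
def sil(c,x,y,prof):
    t=np.linspace(0,2*np.pi,40); p=np.array([proj(c,[x+r*np.cos(a),y+r*np.sin(a),z]) for r,z in prof for a in t],np.float32)
    return cv2.convexHull(p)
def score(x,y,cs):
    e=0
    for c,m,roi in cs:
        u0,u1,v0,v1=roi; S=8; k=np.zeros(((v1-v0)*S,(u1-u0)*S),np.uint8)
        h=((sil(c,x,y,prof)-[u0,v0]+.5)*S).astype(np.int32); cv2.fillConvexPoly(k,h,1)
        k=cv2.resize(k.astype(np.float32),(u1-u0,v1-v0),interpolation=cv2.INTER_AREA); e+=np.abs(k-m[v0:v1,u0:u1]).sum()
    return e
E
python3 - <<'E'
from fit import *
s=cam('scene'); t=cam('top')
for n,x,y in [('amber',.6735,.0632),('blue',.566,-.0697),('green',.6625,-.0764)]:
  for nm,cams in (('scene',[s]),('top',[t])):
    cs=[]
    for c in cams:
        m=masks(c)[3]>60; u,v=proj(c,[x,y,.03]); roi=[int(u-12),int(u+13),int(v-7),int(v+14)] if nm=='scene' else [int(u-11),int(u+12),int(v-11),int(v+12)]
        cs.append((c,m,roi))
    g=[(score(x+i/1e3,y+j/1e3,cs),i,j) for i in range(-10,11,1) for j in range(-10,11,1)]; print(n,nm,sorted(g)[:4])
E
```

```text
amber scene [(np.float32(25.5), 0, 7), (np.float32(26.71875), -1, 7), (np.float32(26.890625), 1, 6), (np.float32(26.96875), 1, 7)]
amber top [(np.float32(353.78125), 10, 8), (np.float32(353.84375), 9, 9), (np.float32(353.85938), 10, 9), (np.float32(353.98438), 9, 8)]
blue scene [(np.float32(44.578125), -1, 3), (np.float32(44.984375), 0, 3), (np.float32(45.859375), 0, 2), (np.float32(46.234375), 1, 2)]
blue top [(np.float32(16.578125), 1, 0), (np.float32(17.0), 2, 0), (np.float32(17.140625), 1, -1), (np.float32(17.3125), 2, -1)]
green scene [(np.float32(13.40625), -1, 3), (np.float32(14.375), -2, 3), (np.float32(14.53125), -3, 4), (np.float32(14.5625), -2, 4)]
green top [(np.float32(19.890625), 2, -1), (np.float32(20.71875), 1, -1), (np.float32(20.859375), 2, 0), (np.float32(21.125), 2, -2)]
```

```bash
python3 go.py .6745 .066 .026 105.3
```

```text
[-0.3  0.2 12.1] yaw 105.28 turn -0.0 [0.6721 0.0635 0.1467] 13.0
```

>>> {"name": "step_arm", "arguments": {"steps": [[[-0.2,0.2,3],0],[[-0.2,0.2,6],0],[[-0.2,0.2,9],0],[[-0.2,0.2,11],0],[[-0.2,0.2,12],0],[[-0.2,0.2,12],0],[[-0.2,0.2,12],0],[[-0.2,0.2,12],0]]}}

```text
clock: 13.67
position: [0.6741, 0.0664, 0.0272]
eef_rot: [0.001, -0.133, 0.991, 0.0]
ft_force: [1.7, 0.4, -0.2]
finger_gap: 1.001
finger_force: 0.0
```

```bash
python3 go.py .6745 .066 .026 105.3; python3 - <<'E'
from meas import *
c=cam('scene'); cv2.imwrite('pics/c10.png',cv2.resize(c['pixels'][150:230,260:320],(600,800)[::1] if 0 else (450,600),interpolation=cv2.INTER_CUBIC))
E
```

```text
[-0.  -0.1  0.1] yaw 105.3 turn 0.0 [0.6741 0.0664 0.0272] 13.6667
```

View pics/c10.png

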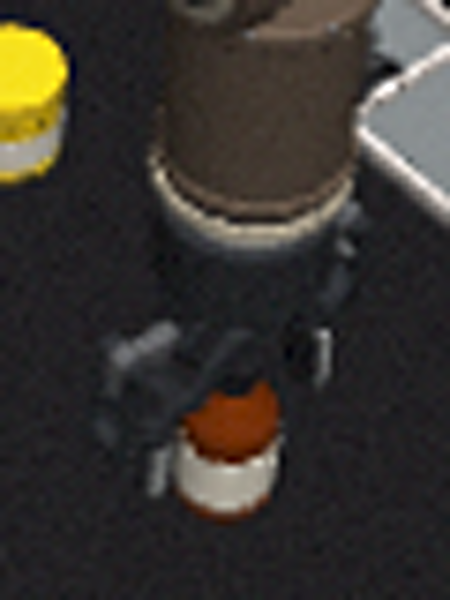

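The amber bottle, label at (229,480), sits between the pads at (160,470) and (322,355). I'll close and lift.

>>> {"name": "step_arm", "arguments": {"steps": [[[0,0,0],0],[[0,0,0],0],[[0,0,0],0],[[0,0,0],0],[[0,0,0],0],[[0,0,0],0],[[0,0,0],0],[[0,0,0],0],[[0,0,0],0],[[0,0,0],0],[[0,0,-2],0],[[0,0,-2],0]], "gripper": 0, "force": 45}}

```text
clock: 14.72
position: [0.6746, 0.0664, 0.0482]
eef_rot: [0.002, -0.133, 0.991, 0.0]
ft_force: [1.2, -0.1, -0.7]
finger_gap: 0.501
finger_force: 46.2
```

```bash
python3 go.py .4675 -.2804 .18 105.3; python3 - <<'E'
from meas import *
c=cam('scene'); cv2.imwrite('pics/c11.png',cv2.resize(c['pixels'][150:230,260:320],(450,600),interpolation=cv2.INTER_CUBIC))
E
```

```text
[ 29.1 -28.  -13.3] yaw 105.3 turn 0.0 [0.6746 0.0664 0.0482] 14.7167
```

View pics/c11.png

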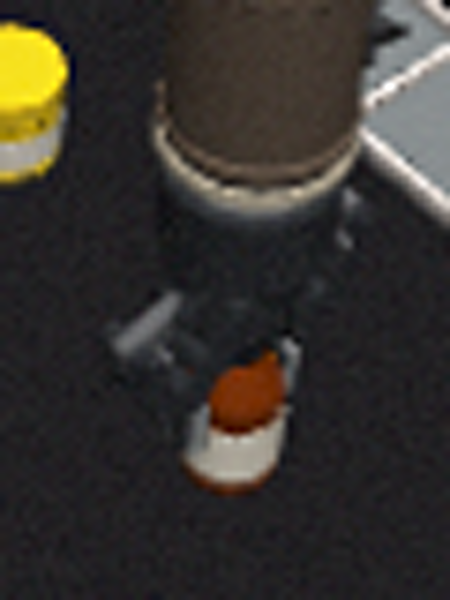

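The bottle is lifted upright, label at (237,455), with both pads on it. I'll lift higher and carry it over.

>>> {"name": "step_arm", "arguments": {"steps": [[[0,0,-4],0],[[0,0,-8],0],[[0,0,-11.5],0],[[0.6,-0.6,-13.3],0],[[3.2,-3,-13.3],0],[[5.8,-5.5,-13.3],0],[[8.5,-8.1,-13.3],0],[[11.2,-10.7,-13.3],0],[[13.8,-13.3,-13.3],0],[[16.5,-15.9,-13.3],0],[[19.1,-18.4,-13.3],0],[[21.7,-20.9,-13.3],0]]}}

```text
clock: 15.77
position: [0.5175, -0.1938, 0.178]
eef_rot: [-0.0, -0.133, 0.991, 0.0]
ft_force: [-0.4, -0.4, -2.0]
finger_gap: 0.498
finger_force: 46.6
```

>>> {"name": "step_arm", "arguments": {"steps": [[[2.6,-2.5,0],0],[[5,-4.8,0],0],[[6.6,-6.3,0],0],[[7.4,-7.1,0],0],[[7.4,-7.1,0],0],[[7.4,-7.1,0],0],[[7.4,-7.1,0],0],[[7.4,-7.1,0],0]]}}

```text
clock: 16.43
position: [0.4676, -0.2787, 0.1786]
eef_rot: [0.0, -0.135, 0.991, 0.0]
ft_force: [0.4, 0.2, -0.9]
finger_gap: 0.498
finger_force: 46.6
```

```bash
python3 go.py .4675 -.2804 .05 105.3
```

```text
[ 0.1 -0.2 12.9] yaw 105.48 turn 0.003 [ 0.4676 -0.2787  0.1786] 16.4333
```

>>> {"name": "step_arm", "arguments": {"steps": [[[0,-0.1,3],0],[[0,-0.1,6],0],[[0,-0.1,9],0],[[0,-0.1,11],0],[[0,-0.1,12.5],0],[[0,-0.1,12.9],0],[[0,-0.1,12.9],0],[[0,-0.1,12.9],0]]}}

```text
clock: 17.1
position: [0.4676, -0.2811, 0.0504]
eef_rot: [0.0, -0.134, 0.991, -0.0]
ft_force: [0.1, 0.0, -1.4]
finger_gap: 0.501
finger_force: 46.6
```

```bash
python3 go.py .4675 -.2804 .030 105.3
```

```text
[-0.   0.1  2. ] yaw 105.38 turn 0.001 [ 0.4676 -0.2811  0.0504] 17.1
```

>>> {"name": "step_arm", "arguments": {"steps": [[[0,0,1],0],[[0,0,1.6],0],[[0,0,1.9],0],[[0,0,2],0],[[0,0,2],0],[[0,0,2],0]]}}

```text
clock: 17.6
position: [0.4668, -0.2817, 0.03]
eef_rot: [0.0, -0.133, 0.991, -0.0]
ft_force: [-0.8, 0.0, -1.2]
finger_gap: 0.505
finger_force: 46.6
```

No contact yet, so I'll creep down.

>>> {"name": "step_arm", "arguments": {"steps": [[[0,0,0.1],0],[[0,0,0.1],0],[[0,0,0.2],0],[[0,0,0.2],0],[[0,0,0.2],0]]}}

```text
clock: 18.02
position: [0.467, -0.2818, 0.0295]
eef_rot: [0.001, -0.133, 0.991, -0.0]
ft_force: [-4.0, 1.8, 15.7]
finger_gap: 0.502
finger_force: 48.2
```

>>> {"name": "step_arm", "arguments": {"steps": [[[0,0,-0.1],0],[[0,0,-0.1],0],[[0,0,-0.1],0],[[0,0,-0.1],0],[[0,0,-0.1],0],[[0,0,-2],0],[[0,0,-5],0],[[0,0,-9],0],[[0,0,-13],0],[[0,0,-14],0],[[0,0,-14],0],[[0,0,-14],0]], "gripper": 1}}

```text
clock: 19.02
position: [0.467, -0.2815, 0.1682]
eef_rot: [0.001, -0.133, 0.991, -0.0]
ft_force: [0.5, -0.6, 0.4]
finger_gap: 1.0
finger_force: 0.0
```

```bash
python3 go.py .5665 -.069 .17 105.3; python3 - <<'E'
from fit import *
s=cam('scene'); 
for n,x,y in [('amber',.467,-.2815),('blue',.5665,-.069)]:
    m=masks(s)
    m=((m[2]>90) if n=='amber' else m[3]>60); u,v=proj(s,[x,y,.03]); roi=[int(u-12),int(u+13),int(v-9),int(v+12)]
    g=[(round(float(score(x+i/1e3,y+j/1e3,[(s,m,roi)])),1),i,j) for i in range(-12,13,2) for j in range(-12,13,2)]; print(n,sorted(g)[:2])
E
```

```text
[-15.2  17.9  -0.2] yaw 105.32 turn 0.0 [ 0.467  -0.2815  0.1682] 19.0167
amber [(94.5, 10, 2), (94.6, 10, 4)]
blue [(37.0, -2, 2), (39.6, -4, 4)]
```

>>> {"name": "step_arm", "arguments": {"steps": [[[-2.5,3,0],0],[[-5,5.9,0],0],[[-7.5,8.8,0],0],[[-10,11.8,0],0],[[-12.5,14.7,0],0],[[-14.5,17.1,0],0],[[-15.2,17.9,0],0],[[-15.2,17.9,0],0],[[-15.2,17.9,2],0],[[-15.2,17.9,2],0],[[-15.2,17.9,2],0],[[-15.2,17.9,2],0]]}}

```text
clock: 20.07
position: [0.5654, -0.0701, 0.1477]
eef_rot: [-0.001, -0.132, 0.991, -0.0]
ft_force: [-0.7, -0.9, 0.1]
finger_gap: 1.002
finger_force: 0.0
```

```bash
python3 go.py .5665 -.069 .027 105.3
```

```text
[-0.1  0.1 12.1] yaw 105.2 turn -0.002 [ 0.5654 -0.0701  0.1477] 20.0667
```

>>> {"name": "step_arm", "arguments": {"steps": [[[0,0.1,3],0],[[0,0.1,6],0],[[0,0.1,9],0],[[0,0.1,11],0],[[0,0.1,12],0],[[0,0.1,12],0],[[0,0.1,12],0],[[0,0.1,12],0]]}}

```text
clock: 20.73
position: [0.567, -0.0682, 0.0295]
eef_rot: [0.001, -0.133, 0.991, -0.0]
ft_force: [0.3, -0.2, 0.6]
finger_gap: 1.002
finger_force: 0.0
```

>>> {"name": "step_arm", "arguments": {"steps": [[[0,0,0],0],[[0,0,0],0],[[0,0,0],0],[[0,0,0],0],[[0,0,0],0],[[0,0,0],0],[[0,0,0],0],[[0,0,0],0],[[0,0,0],0],[[0,0,0],0],[[0,0,-2],0],[[0,0,-2],0]], "gripper": 0, "force": 45}}

```text
clock: 21.73
position: [0.5673, -0.068, 0.0503]
eef_rot: [0.002, -0.133, 0.991, -0.0]
ft_force: [0.9, -0.3, -0.4]
finger_gap: 0.498
finger_force: 46.3
```

```bash
python3 go.py .4634 .2437 .18 105.3
```

```text
[  1.8  32.8 -13. ] yaw 105.3 turn 0.0 [ 0.5673 -0.068   0.0503] 21.7333
```

>>> {"name": "step_arm", "arguments": {"steps": [[[0,0,-4],0],[[0,0,-8],0],[[0,0,-11.5],0],[[0,1,-13],0],[[0.2,4.5,-13],0],[[0.4,8.4,-13],0],[[0.6,12.3,-13],0],[[0.8,16,-13],0],[[1,20,-13],0],[[1.3,24,-13],0],[[1.6,28,-13],0],[[1.7,31,-13],0]]}}

```text
clock: 22.73
position: [0.4656, 0.2302, 0.1778]
eef_rot: [-0.0, -0.134, 0.991, 0.001]
ft_force: [1.3, -0.7, -1.4]
finger_gap: 0.498
finger_force: 46.6
```

>>> {"name": "step_arm", "arguments": {"steps": [[[0.1,1.4,0],0],[[0.1,1.8,0],0],[[0.1,1.8,0],0],[[0.1,1.8,0],0],[[0.1,1.8,0],0],[[0.1,1.8,0],0],[[0.1,1.8,0],0]]}}

```text
clock: 23.32
position: [0.4624, 0.2426, 0.1779]
eef_rot: [0.0, -0.132, 0.991, -0.0]
ft_force: [-0.2, 0.8, -0.7]
finger_gap: 0.495
finger_force: 46.6
```

```bash
python3 go.py .4634 .2437 .05 105.3
```

```text
[-0.1  0.1 12.8] yaw 105.19 turn -0.002 [0.4624 0.2426 0.1779] 23.3167
```

>>> {"name": "step_arm", "arguments": {"steps": [[[-0.1,0.1,3],0],[[-0.1,0.1,6],0],[[-0.1,0.1,9],0],[[-0.1,0.1,11],0],[[-0.1,0.1,12.3],0],[[-0.1,0.1,12.8],0],[[-0.1,0.1,13.5],0],[[-0.1,0.1,14],0],[[-0.1,0.1,14.4],0],[[-0.1,0.1,14.4],0],[[-0.1,0.1,14.4],0]]}}

```text
clock: 24.23
position: [0.4628, 0.2452, 0.0343]
eef_rot: [0.0, -0.133, 0.991, 0.0]
ft_force: [-0.8, -0.2, -1.6]
finger_gap: 0.498
finger_force: 46.6
```

>>> {"name": "step_arm", "arguments": {"steps": [[[0,0,0.1],0],[[0,0,0.2],0],[[0,0,0.2],0],[[0,0,0.2],0]]}}

```text
clock: 24.57
position: [0.4626, 0.2451, 0.0321]
eef_rot: [0.0, -0.133, 0.991, 0.0]
ft_force: [-0.4, -0.1, -1.5]
finger_gap: 0.495
finger_force: 46.6
```

>>> {"name": "step_arm", "arguments": {"steps": [[[0,0,0.1],0],[[0,0,0.1],0],[[0,0,0.2],0],[[0,0,0.2],0],[[0,0,0.2],0]]}}

```text
clock: 24.98
position: [0.4628, 0.2452, 0.0318]
eef_rot: [0.0, -0.133, 0.991, 0.0]
ft_force: [-6.1, -3.2, 21.2]
finger_gap: 0.498
finger_force: 49.0
```

>>> {"name": "step_arm", "arguments": {"steps": [[[0,0,-0.2],0],[[0,0,-0.2],0],[[0,0,-0.2],0],[[0,0,-0.2],0],[[0,0,-0.2],0],[[0,0,-2],0],[[0,0,-5],0],[[0,0,-9],0],[[0,0,-13],0],[[0,0,-14],0],[[0,0,-14],0],[[0,0,-14],0]], "gripper": 1}}

```text
clock: 25.98
position: [0.4627, 0.2452, 0.1702]
eef_rot: [0.001, -0.133, 0.991, 0.0]
ft_force: [-0.0, 0.5, -1.0]
finger_gap: 0.998
finger_force: 0.0
```

```bash
python3 go.py .4500 .0607 .17 105.3; python3 go.py .45 .0607 .02; python3 - <<'E'
from meas import *
c=cam('top'); b,g,r,mx,mn=masks(c); k=((r>120)&(g>120)&(b<120)).astype(np.uint8); k[:,:210]=0;k[:,250:]=0;k[:190]=0;k[230:]=0
M=cv2.moments(k,True); print(M['m00'],at(c,M['m10']/M['m00'],M['m01']/M['m00'],.054))
E
```

```text
[  6.1 -17.5   0. ] yaw 105.31 turn 0.0 [0.4627 0.2452 0.1702] 25.9833
[  6.1 -17.5  15. ] yaw 105.31 turn 0 [0.4627 0.2452 0.1702] 25.9833
179.0 [0.4518 0.0607]
```

>>> {"name": "step_arm", "arguments": {"steps": [[[1.3,-3.7,0],0],[[2.6,-7.5,0],0],[[3.9,-11.3,0],0],[[5.1,-15,0],0],[[6,-17.5,0],0],[[6,-17.5,0],0],[[6,-17.5,3],0],[[6,-17.5,6],0],[[6,-17.5,7],0],[[6,-17.5,7],0],[[6,-17.5,7],0],[[6,-17.5,7],0]]}}

```text
clock: 27.03
position: [0.4514, 0.0608, 0.1005]
eef_rot: [0.0, -0.133, 0.991, 0.0]
ft_force: [0.6, -0.7, -0.8]
finger_gap: 0.999
finger_force: 0.0
```

```bash
python3 go.py .451 .0607 .02 105.3
```

```text
[0.  0.  8.1] yaw 105.33 turn 0.001 [0.4514 0.0608 0.1005] 27.0333
```

>>> {"name": "step_arm", "arguments": {"steps": [[[0,0,3],0],[[0,0,6],0],[[0,0,8],0],[[0,0,8],0],[[0,0,8],0],[[0,0,8],0]]}}

```text
clock: 27.53
position: [0.4521, 0.0607, 0.0214]
eef_rot: [0.001, -0.133, 0.991, 0.0]
ft_force: [0.3, 0.5, -0.1]
finger_gap: 1.002
finger_force: 0.0
```

>>> {"name": "step_arm", "arguments": {"steps": [[[0,0,0],0],[[0,0,0],0],[[0,0,0],0],[[0,0,0],0],[[0,0,0],0],[[0,0,0],0],[[0,0,0],0],[[0,0,0],0],[[0,0,0],0],[[0,0,-2],0],[[0,0,-2],0]], "gripper": 0, "force": 45}}

```text
clock: 28.45
position: [0.4523, 0.0606, 0.0423]
eef_rot: [0.002, -0.133, 0.991, 0.0]
ft_force: [0.2, 0.3, -0.9]
finger_gap: 0.617
finger_force: 47.6
```

```bash
python3 go.py .5503 .2672 .18 105.3
```

```text
[-15.   17.3 -13.7] yaw 105.29 turn -0.0 [0.4523 0.0606 0.0423] 28.45
```

>>> {"name": "step_arm", "arguments": {"steps": [[[0,0,-4],0],[[0,0,-8],0],[[0,0,-12],0],[[-0.6,0.7,-13.7],0],[[-3,3.5,-13.7],0],[[-5.5,6.4,-13.7],0],[[-8,9.2,-13.7],0],[[-10.5,12.1,-13.7],0],[[-13,15,-13.7],0],[[-15,17.3,-13.7],0],[[-15,17.3,-13.7],0],[[-15,17.3,-13.7],0]]}}

```text
clock: 29.45
position: [0.5495, 0.2687, 0.176]
eef_rot: [-0.0, -0.135, 0.991, 0.0]
ft_force: [-0.1, -1.1, -2.0]
finger_gap: 0.614
finger_force: 48.0
```

>>> {"name": "step_arm", "arguments": {"steps": [[[0,0,3],0],[[0,0,6],0],[[0,0,9],0],[[0,0,11],0],[[0,0,12.5],0],[[0,0,12.5],0],[[0,0,12.5],0],[[0,0,12.5],0]]}}

```text
clock: 30.12
position: [0.5505, 0.2664, 0.0531]
eef_rot: [0.001, -0.133, 0.991, 0.0]
ft_force: [-0.2, -0.4, -0.5]
finger_gap: 0.617
finger_force: 48.0
```

```bash
python3 go.py .5503 .2672 .025 105.3
```

```text
[0.  0.1 2.8] yaw 105.26 turn -0.001 [0.5505 0.2664 0.0531] 30.1167
```

>>> {"name": "step_arm", "arguments": {"steps": [[[0,0.1,1.4],0],[[0,0.1,2.2],0],[[0,0.1,2.6],0],[[0,0.1,2.8],0],[[0,0.1,2.8],0],[[0,0.1,2.8],0],[[0,0.1,2.9],0],[[0,0.1,2.9],0],[[0,0.1,2.9],0]]}}

```text
clock: 30.87
position: [0.55, 0.268, 0.0244]
eef_rot: [0.0, -0.133, 0.991, 0.0]
ft_force: [-4.3, -3.0, 9.5]
finger_gap: 0.619
finger_force: 49.1
```

Contact. Now I'll release and retreat.

>>> {"name": "step_arm", "arguments": {"steps": [[[0,0,0],0],[[0,0,0],0],[[0,0,0],0],[[0,0,0],0],[[0,0,0],0],[[0,0,-2],0],[[0,0,-5],0],[[0,0,-9],0],[[0,0,-13],0],[[0,0,-17],0],[[0,0,-18],0],[[0,0,-18],0]], "gripper": 1}}

```text
clock: 31.87
position: [0.5516, 0.2689, 0.2073]
eef_rot: [0.003, -0.133, 0.991, 0.001]
ft_force: [0.2, 0.2, 0.2]
finger_gap: 1.002
finger_force: 0.0
```

>>> {"name": "step_arm", "arguments": {"steps": [[[2,3.5,0],0],[[4,7,0],0],[[6,10.5,0],0],[[8,14,0],0],[[10,17.5,0],0],[[10,17.5,0],0],[[10,17.5,0],0],[[10,17.5,0],0],[[10,17.5,0],0]]}}

```text
clock: 32.62
position: [0.4079, 0.4088, 0.2021]
eef_rot: [-0.0, -0.132, 0.991, -0.001]
ft_force: [0.5, -0.4, 0.9]
finger_gap: 1.001
finger_force: 0.0
```

```bash
python3 - <<'E'
from meas import *
s=cam('scene')['pixels'][130:250,140:360]; t=cam('top')['pixels'][135:235,140:360]
A=cv2.resize(t,(660,300),interpolation=cv2.INTER_CUBIC); B=cv2.resize(s,(550,300),interpolation=cv2.INTER_CUBIC)
I=np.zeros((600,660,3),np.uint8); I[:300]=A; I[300:,:550]=B; cv2.imwrite('pics/final.png',I)
E
```

```text
(no output)
```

View pics/final.png

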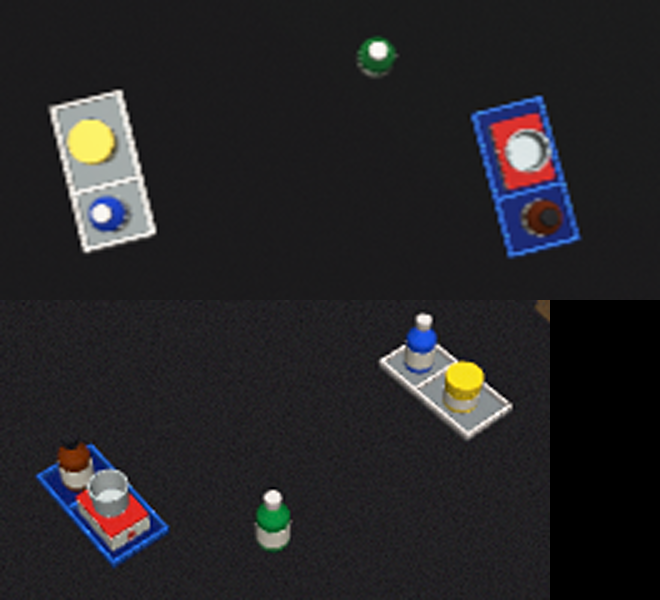

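The final view shows both kits complete and everything upright. In the blue tray, the cup is at (527,151) on the tin at (522,152), which is centred once parallax is allowed for, and the amber bottle is at (543,217). In the white tray, the jar is at (92,142) and the blue bottle at (107,213). The green bottle hasn't moved.

```bash
python3 -c "
from cell import workorder; print(workorder.job_done())"
```

```text
the job is handed in; nothing more can be done
None
```

Both kits are made up as asked and the job is handed in at about 33 s of the 128 s limit; the bottles stayed upright throughout, and the arm never touched the green bottle, drum or carton.

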